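# Close the loaded instrument box

### The job

The steel instrument box is loaded and ready for the steriliser: take its lid by the handle from the sloping drying stand and lower it gently onto the box, so that it lies flat and fully home. Then swing the box's wire bail forward over the lid and press it all the way down into the channel along the lid's front edge. Leave the other things on the counter where they stand.

Things in the scene. Friction and masses are not known exactly. Their poses are not given: they have to be found in the camera images.
- case: Open steel instrument box, fixed to the counter, 130 (x) x 210 (y) x 60 mm high, walls 3 mm, instruments inside lying lower than 30 mm. Origin: centre of its underside, on the counter; x points to its back (away from the robot, give or take 15 degrees), z up. It may stand left or right of the robot.
- case_seat (a point): Centre of the box's mouth, at rim height (60 mm above the counter), axes as the box's; the lid's origin comes to this point when it is on.
- lid: Loose steel lid, 0.4 kg, plate 148 (x) x 220 (y) x 4 mm, front and back alike. Origin: centre of plate underside; z out of its top. A round-edged rubber rim below, 116 x 196 mm, 9 mm deep, enters the box with 4 mm play all round. On top along each long edge a channel for the bail, lip 6 mm high. Starts leaning 27 degrees on the stand, top facing the robot, x up the slope.
- lid_handle (a point): Middle of the lid's handle, 28 mm above the lid's origin along its z: a black bar 84 mm long (along the lid's y), 12 mm wide (along its x) and 16 mm high, top 36 mm and underside 20 mm above the origin, on a post 8 mm thick at either end (y = +-36 mm).
- stand: White slatted drying stand, fixed, about 140 x 210 mm, its face sloping up away from the robot at 27 degrees, with two short pegs at the lower edge on which the lid's edge rests. Origin: on the counter under its centre; x points towards its high side.
- bail (a joint): Angle of the bail: 0 when it lies closed on the seated lid, growing as it swings up and back; starts at 2.3 to 2.7 (lying back behind the box). A stiff hinge: it stays where it is left, so it does not fall shut. About 1 N at the bar moves it.
- bail_bar (a point): Middle of the bail's cross bar, a round steel wire 7 mm thick and 252 mm long lying along the box's y, joined at both ends by side arms that run to the pivots. In the closed state it lies 62 mm in front of the box's centre, 68 mm above the counter.
- bail_pivot (a point): Point on the hinge axis midway between the pivots, 50 mm behind the box centre, 47 mm above the counter; axis along the box y. The bar runs on a circle of 114 mm radius about it: with the joint at q it lies at 114 mm x (-cos(q + 0.185), sin(q + 0.185)) along the box x and z.
- spray: Bystander, to be left alone: white round spray bottle, 48 mm across, 130 mm tall, behind the cup. Origin: centre of its underside.
- cup: Bystander, to be left alone: white plastic cup, 66 mm across, 70 mm tall, between box and stand. Origin: centre of its underside.
- burblock: Bystander, to be left alone: small aluminium block 45 x 30 x 22 mm, between box and stand. Origin: centre of its underside.
- dish: Bystander, to be left alone: small steel dish, 66 mm across, 25 mm tall, nearest the robot. Origin: centre of its underside.
- mug: Bystander, to be left alone: white mug, 76 mm across, 85 mm tall, on the left. Origin: centre of its underside.
- jar: Bystander, to be left alone: squat white jar, 60 mm across, 75 mm tall, on the right. Origin: centre of its underside.

How it is judged:
On the way, in this order (a step that is already met when the one before it is completed fails the run):
1. the lid lies flat and fully home on the box while the bail is still swung back (horizontal distance between lid and case_seat below 0.009 m and z of lid in the frame of case_seat between -0.004 and 0.004 m and angle between the z axis of lid and the z axis of case, either way round below 0.04 rad and angle between the y axis of lid and the y axis of case, either way round below 0.1 rad and angle between lid's own z axis and vertical below 0.3 rad and value of joint bail above 1.2 rad and linear speed of lid below 0.05 m/s), for 0.2 s.
2. the bail is down in the lid's front channel, the lid still home (horizontal distance between lid and case_seat below 0.009 m and z of lid in the frame of case_seat between -0.004 and 0.004 m and angle between the z axis of lid and the z axis of case, either way round below 0.04 rad and angle between the y axis of lid and the y axis of case, either way round below 0.1 rad and angle between lid's own z axis and vertical below 0.3 rad and value of joint bail below 0.06 rad), for 0.2 s.
At the end, for the whole second after the job is handed in: The lid lies on the box right side up, level with the rim within 4 mm and 0.04 rad, centred within 9 mm and turned less than 0.1 rad from it; the bail is closed over it (joint below 0.06 rad, which is about 7 mm at the bar); both are at rest (all of step 2 and linear speed of lid below 0.02 m/s and velocity of joint bail between -0.1 and 0.1 rad/s); the robot touches nothing.
It fails at once if the lid was dropped or slammed onto the box (faster than 0.55 m/s just above the rim, or over 70 N between them with the bail still open) ((linear speed of lid above 0.55 m/s and horizontal distance between lid and case_seat below 0.03 m and z of lid in the frame of case_seat below 0.035 m) or (contact force between lid and case above 70 N and value of joint bail above 1.2 rad)).
It fails at once if one of the other things on the counter was moved by more than 40 mm (distance of any of spray, cup, burblock, dish, mug, jar from where it was at the start of the episode above 0.04 m).
It also fails if it takes over 61 s, if anything falls off the work surface, if the arm or the gripper's body presses on something with over 40 N, if the wrist force passes 120 N, or if a joint passes its speed limit or range.

### The arm

A 6-joint arm with a two-finger parallel gripper is mounted at the origin on the work surface. World frame = base frame: x ahead of the robot, y to its left, z up, the work surface at z = 0. Lengths are in m, angles in rad, forces in N, time in s.
With the tool pointing down it reaches from about 0.35 to 0.975 m from the base axis. Payload 4.9 kg.
Tool frame: the origin (TCP) lies at the very end of the fingers, on their centre line; the grasp point (between the pads) lies 19 mm behind it; z points along the fingers, y is the line along which they close (so a half turn about z gives the same grasp; the last joint's range is limited). The gripper opens to 85 mm and grips with 20 to 120 N. Pads are 22 mm wide; open, the fingers measure 114 mm over their backs; the gripper's body (76 mm by 85 mm) begins 54 mm behind the grasp point. The pads swing forward as they close: fully open they stand 13 mm farther back than shut.
Start: joints at [-0.119, 0.053, 1.613, -0, 1.476, -0.119], TCP at [0.625, 0, 0.231] pointing down, gripper open.
Joint ranges: [-3.01, 3.01], [-1.01, 2.22], [0.06, 2.58], [-1.02, 4.17], [0.09, 2.62], [-3.14, 3.14]. Speed limits (rad/s): [2.57, 2.57, 3.14, 3.14, 3.14, 3.14].

### API

Orientations are given as a rotation vector (axis times angle).
In Python, from station import get_obs, get_image, get_calibration, finish_job gives the robot as it stands.
- The arm moves only by the tool servo_tool, never from a script. Its argument "increments" is a list of rows, each a list of 5 numbers: the opening, from 0 (shut) to 1 (fully open), then the shift along the tool's x, y, z in mm, then the turn about the tool's z in degrees. In form: [[jaw, tx, ty, tz, spin], ...]. A call has 1 to 12 rows; each row shifts and turns the commanded pose from where the row before left it, along the tool's axes as they then stand; what a row does not reach is not made up. A row lasts 1/8 s, in which the tool goes at most 62.5 mm and 10.7 degrees, less where a joint would pass 70% of its speed; a pose out of reach is approached as far as the arm can. A call is refused whole if a number of a shift passes 62.5 or a number of a turn 10.7, either way. A call with a gripper value outside its range is refused whole. The fingers move at their own pace and stop on an object; "force" is the grip in N (left out, the last holds). Time passes only in rows, so rows that do not move let the fingers close. It gives the time, the measured TCP pose, the force, the opening and the grip force at its end, in the units of the state.
- get_obs(): the state, without advancing time (a new reading comes with each control period).
- get_image(name): name is "scene" or "side" or "wrist"; returns the picture (480x640x3 uint8, red, green, blue); there is no depth.
- get_calibration(name): a dict with "fx", "fy", "cx", "cy" (pixels), "R" (3x3) and "t" (3): a world point X has camera coordinates R X + t; the wrist camera has in their place "mount" (4x4, takes a point from camera to tool coordinates, whose origin is the TCP and whose axes are the flange's). Camera axes: x right, y down, z forward; pixel columns grow to the right and rows downward; lengths in m; the calibration is good to about 2 mm. A picture is of the moment at which its call begins: read the wrist's pose just before it. get_calibration takes no time and is no camera call.
- finish_job(): hands the job in; it is judged then, once.
The state is a dict: "t": time; "q": joint angles; "dq": joint speeds; "effort": joint torques, N m; "tool_pos": TCP position; "tool_rot": TCP orientation; "contact_force": force on the tool from outside, world axes, zero at the start; "wrist_torque": the same for the moment, N m; "opening": finger opening in m; "grip_force": force on a finger pad.
Only numpy, scipy, OpenCV 4.12 (cv2) and the standard library are available. Lean on these libraries where they do the work, as an engineer would, in place of code of your own. Each camera call takes 0.05 s, during which the arm holds its last target. There are 200 camera calls.

## Working session

There is one attempt and no reset: what is moved stays moved. The work goes in short steps, Python scripts to look and compute and a tool call to move; the robot and the scene stay as the last step left them, time stands still between calls to the robot, and variables do not carry over. Pictures are saved under pics/ and viewed, at most 12 in all, crops included, and the job is handed in when it is done.

Besides the shell and the picture viewer there is one more tool, called as name(argument=value, ...) on one line, values as JSON. servo_tool: Moves the arm, as the interface text tells. Its arguments: {"type":"object","properties":{"increments":{"type":"array"},"force":{"type":"number"}},"required":["increments"]}

```bash
mkdir -p pics; ls; python3 - <<'E'
from station import *
import cv2,numpy as np
o=get_obs(); print(o)
for n in("scene","side","wrist"):
    im=get_image(n); cv2.imwrite(f"pics/{n}0.png",im[...,::-1]); print(n,get_calibration(n))
E
```

```text
pics
{'t': 0.0, 'q': array([-1.19008766e-01,  5.33338352e-02,  1.61432287e+00, -3.35434070e-05,
        1.47600009e+00, -1.18998398e-01]), 'dq': array([-0.00035879, -0.00046245,  0.00073319,  0.00015663, -0.00206612,
       -0.00101436]), 'effort': array([ 2.70554956e-04, -3.93670499e+01, -3.70175600e+01, -1.62778279e-04,
        6.93513779e-03, -6.06393527e-06]), 'tool_pos': array([6.24363566e-01, 6.16385493e-05, 2.30060052e-01]), 'tool_rot': array([-2.22031624e+00, -2.22030035e+00,  2.04445670e-03]), 'contact_force': array([-0.43514853,  0.73777418,  0.57664084]), 'wrist_torque': array([ 0.0562579 , -0.01223882,  0.03353537]), 'grip_force': 0.0, 'opening': 0.08548805023359118}
scene {'fx': 528.3439373119213, 'fy': 528.3439373119213, 'cx': 318.8385475367493, 'cy': 244.7614573723808, 'R': array([[-0.73463932,  0.67843276,  0.00583563],
       [ 0.52252695,  0.57126148, -0.63295017],
       [-0.4327478 , -0.46194081, -0.77417055]]), 't': array([ 0.38936674, -0.24063345,  1.57201242])}
side {'fx': 453.12878117711335, 'fy': 453.12878117711335, 'cx': 322.05684895644754, 'cy': 236.2254290447023, 'R': array([[ 0.86450829, -0.50246878, -0.01226967],
       [-0.33628761, -0.56010267, -0.75709685],
       [ 0.37354525,  0.65864264, -0.65318743]]), 't': array([-0.48176442,  0.24726661,  1.22375819])}
wrist {'fx': 357.06796746154794, 'fy': 357.06796746154794, 'cx': 321.41942608203846, 'cy': 242.4888032191147, 'mount': array([[ 5.47106795e-04, -9.49648941e-01, -3.13315479e-01,
         8.03934114e-02],
       [ 9.99999660e-01,  3.26488982e-04,  7.56607025e-04,
         2.01491771e-03],
       [-6.16217008e-04, -3.13315786e-01,  9.49648797e-01,
        -1.41103898e-01],
       [ 0.00000000e+00,  0.00000000e+00,  0.00000000e+00,
         1.00000000e+00]])}
```

View pics/scene0.png

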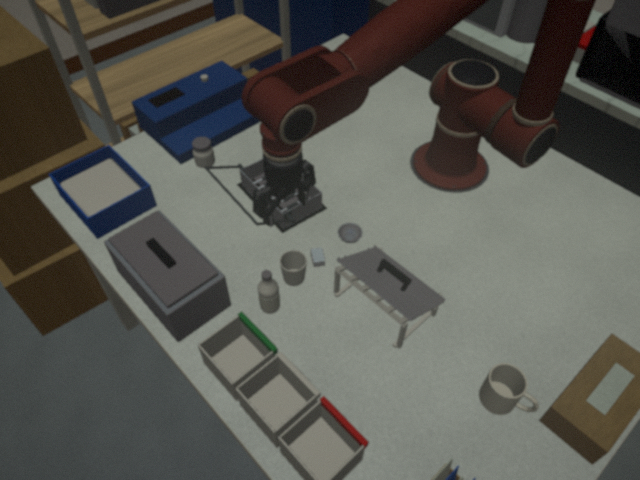

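View pics/side0.png

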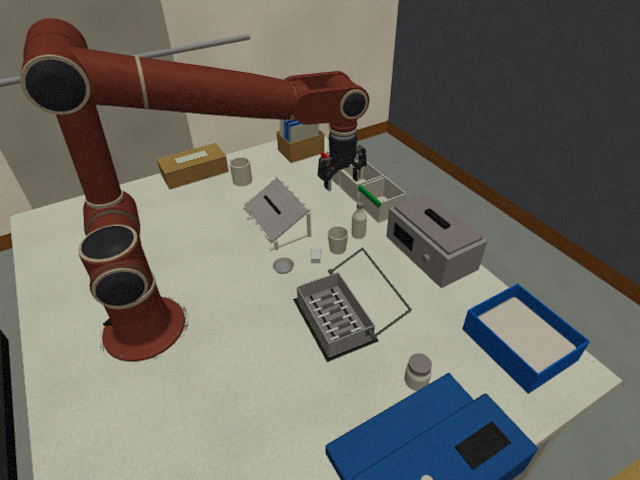

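The scene view shows the stand with the lid (handle ~(393,272)), and the gripper hides the box. In the side view the box is at ~(335,315), its bail lies back with the bar ~(385,275), and the lid handle is at ~(272,205). I'll zoom in on these next.

```bash
python3 - <<'E'
import cv2,numpy as np
s=cv2.imread("pics/side0.png");c=cv2.imread("pics/scene0.png");w=cv2.imread("pics/wrist0.png")
def z(im,x,y,W,H,k): 
    return cv2.resize(im[y:y+H,x:x+W],None,fx=k,fy=k,interpolation=cv2.INTER_CUBIC)
g=lambda a:np.clip(a.astype(float)*1.5,0,255).astype(np.uint8)
top=np.hstack([z(s,285,240,130,120,3.0769)[:369,:400],z(c,325,235,130,120,3.0769)[:369,:400]])
bot=np.hstack([z(s,235,165,100,85,2.7)[:230,:270],cv2.resize(w,(306,230)),np.zeros((230,224,3),np.uint8)])
cv2.imwrite("pics/z1.png",g(np.vstack([top,bot])))
E
```

```text
(no output)
```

View pics/z1.png

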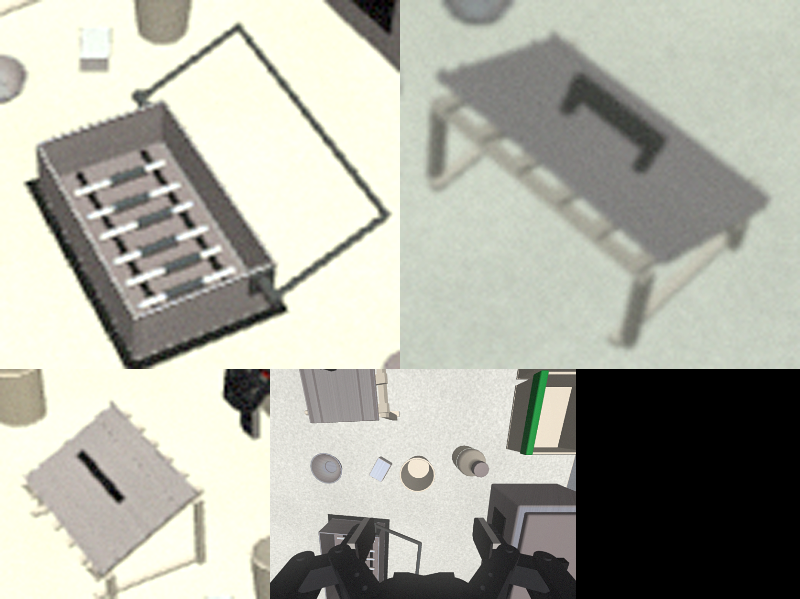

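The top-left crop shows the box rim corners at side px ~(297,287), (338,273), (374,326), (329,344), and the bail bar runs (362,249)–(411,310). The handle ends are at side (265,196)/(280,213) and scene (383,260)/(410,280). I'll triangulate from these.

```bash
cat > h.py <<'E'
import numpy as np,cv2
from station import *
from scipy.spatial.transform import Rotation as Ro
def ray(n,p,o=None):
    K=get_calibration(n); d=np.array([(p[0]-K['cx'])/K['fx'],(p[1]-K['cy'])/K['fy'],1.])
    if n=="wrist":
        T=np.eye(4);T[:3,:3]=Ro.from_rotvec(o['tool_rot']).as_matrix();T[:3,3]=o['tool_pos'];T=T@K['mount']
        return T[:3,3],T[:3,:3]@d
    return -K['R'].T@K['t'],K['R'].T@d
def plane(n,p,z,o=None):
    c,d=ray(n,p,o); return c+d*(z-c[2])/d[2]
def tri(*rs):
    A=0;b=0
    for c,d in rs:
        d=d/np.linalg.norm(d);M=np.eye(3)-np.outer(d,d);A=A+M;b=b+M@c
    X=np.linalg.solve(A,b); return X,[np.linalg.norm((np.eye(3)-np.outer(d,d)/(d@d))@(X-c)) for c,d in rs]
def proj(n,X):
    K=get_calibration(n);v=K['R']@np.asarray(X)+K['t'];return K['fx']*v[0]/v[2]+K['cx'],K['fy']*v[1]/v[2]+K['cy']
E
python3 - <<'E'
from h import *
np.set_printoptions(precision=4,suppress=True)
k=3.0769
C=[plane("side",(x/k+284.8,y/k+239.8),.06) for x,y in[(38,145),(162,102),(273,265),(135,320)]]
print(np.array(C)); m=np.mean(C,0);print("box",m)
print([np.linalg.norm(C[i]-C[(i+1)%4]) for i in range(4)])
a=np.arctan2(*(C[1]-C[0]+C[2]-C[3])[[1,0]]);b=np.arctan2(*(C[0]-C[3]+C[1]-C[2])[[1,0]])-np.pi/2;print("yaw",a,b)
piv=m.copy();piv[:2]+=.05*np.array([np.cos(b),np.sin(b)])
for q in np.arange(2.2,2.8,.1):
    print(q,proj("side",piv+[.114*-np.cos(q+.185)*np.cos(b),.114*-np.cos(q+.185)*np.sin(b),-.013+.114*np.sin(q+.185)]))
print("bar px",(238+387)/2/k+284.8,(27+214)/2/k+239.8)
h=[tri(ray("side",s),ray("scene",c)) for s,c in[((264.6,196.1),(382.9,259.7)),((280.2,213.5),(410.1,280.5))]]
print(h,np.linalg.norm(h[0][0]-h[1][0]))
E
```

```text
[[ 0.4027 -0.1309  0.06  ]
 [ 0.5262 -0.1419  0.06  ]
 [ 0.5062 -0.348   0.06  ]
 [ 0.381  -0.3368  0.06  ]]
box [ 0.454  -0.2394  0.06  ]
[np.float64(0.12406672983177504), np.float64(0.2070897734720155), np.float64(0.1256681014238694), np.float64(0.20707725032819252)]
yaw -0.08935861251021636 -0.1007740685560814
2.2 (np.float64(379.1640302327121), np.float64(272.9722594325244))
2.3000000000000003 (np.float64(381.36701218583096), np.float64(274.427315250271))
2.4000000000000004 (np.float64(383.2277125595004), np.float64(276.14850350298263))
2.5000000000000004 (np.float64(384.73389537735613), np.float64(278.112925598352))
2.6000000000000005 (np.float64(385.8775353350922), np.float64(280.2960190272489))
2.7000000000000006 (np.float64(386.6545974214504), np.float64(282.67197333641104))
bar px 386.363261724463 278.9627937209529
[(array([0.4795, 0.1834, 0.1388]), [np.float64(0.02103109445224204), np.float64(0.021031094452241866)]), (array([0.4839, 0.211 , 0.067 ]), [np.float64(0.032848139538057326), np.float64(0.03284813953805719)])] 0.07702782061489952
```

```bash
python3 - <<'E'
from h import *
np.set_printoptions(precision=4,suppress=True)
h=[tri(ray("side",s),ray("scene",c)) for s,c in[((264.6,196.1),(410.1,280.5)),((280.2,213.5),(382.9,259.7))]]
print(h); d=h[0][0]-h[1][0]; print(np.linalg.norm(d),"mid",(h[0][0]+h[1][0])/2,"yaw",np.arctan2(-d[0],d[1]))
# automatic: dark pixels near stand
for n,(x,y,W,H) in dict(side=(255,185,36,40),scene=(370,250,50,45)).items():
    im=cv2.imread(f"pics/{n}0.png")[y:y+H,x:x+W].max(2); m=(im<45).astype(np.uint8)
    k,l,s,c=cv2.connectedComponentsWithStats(m); i=1+np.argmax(s[1:,4]); print(n,s[i],c[i]+[x,y],cv2.minAreaRect(np.argwhere(l==i)[:,::-1].astype(np.float32)))
E
```

```text
[(array([0.48  , 0.2417, 0.1092]), [np.float64(0.0004930312375031281), np.float64(0.0004930312375031637)]), (array([0.4828, 0.1523, 0.0978]), [np.float64(0.009239891604744041), np.float64(0.009239891604744248)])]
0.09007743650398896 mid [0.4814 0.197  0.1035] yaw 0.03138750060051816
side [ 9 11 17 18 62] [272.0968 204.7258] ((17.000001907348633, 19.500001907348633), (22.018442153930664, 2.8200957775115967), 49.398704528808594)
scene [21 18 18 21 69] [400.7101 277.6667] ((29.957414627075195, 26.854888916015625), (22.522401809692383, 7.750851154327393), 51.8427734375)
```

servo_tool(increments=[[1,0,0,-30,0],[1,33,-24,-8,0],[1,33,-24,-8,0],[1,33,-24,-8,0],[1,33,-24,-8,0],[1,33,-24,-8,0],[1,32,-23,0,0],[1,0,0,0,0],[1,0,0,0,0]])

```text
t: 1.27
tool_pos: [0.4821, 0.1967, 0.301]
tool_rot: [2.221, 2.221, -0.001]
contact_force: [0.7, -0.4, -0.6]
opening: 0.0853
grip_force: 0.0
```

```bash
python3 - <<'E'
from h import *
o=get_obs();print(o['tool_pos'],o['tool_rot'],o['t'])
w=get_image("wrist")[...,::-1];c=get_image("scene")[...,::-1]
cv2.imwrite("pics/w1.png",w);cv2.imwrite("pics/c1.png",c)
z=cv2.resize(c[150:270,150:283],(320,288),interpolation=cv2.INTER_CUBIC)
p=np.zeros((560,800,3),np.uint8);p[:480,:640]=w;cv2.imwrite("pics/w1v.png",w)
cv2.imwrite("pics/v2.png",np.hstack([cv2.resize(w,(480,360)),np.vstack([np.clip(z*1.5,0,255).astype(np.uint8),np.zeros((72,320,3),np.uint8)])]))
E
```

```text
[0.4820598  0.19673123 0.30100442] [ 2.22115821e+00  2.22140232e+00 -7.61667183e-04] 1.275
```

View pics/v2.png

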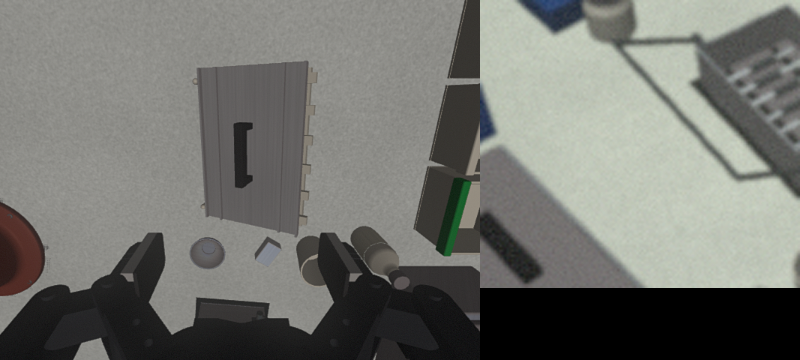

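The wrist view shows the lid corners at full-res px ~(263,91), (408,83), (396,314), (275,288), with the black handle bar at about (322,205). I'll refine these and solve PnP on the known plate.

```bash
python3 - <<'E'
from h import *
np.set_printoptions(precision=4,suppress=True)
w=cv2.imread("pics/w1.png");g=cv2.cvtColor(w,cv2.COLOR_BGR2GRAY)
print("grey lid/counter",g[150,290],g[150,375],g[60,330],g[200,450])
sub=g[150:265,300:350];m=(sub<38).astype(np.uint8)
k,l,s,c=cv2.connectedComponentsWithStats(m);i=1+np.argmax(s[1:,4]);pts=np.argwhere(l==i)[:,::-1]+[300,150]
print("handle",s[i],c[i]+[300,150])
for v in range(165,255,8):
    r=pts[pts[:,1]==v][:,0]; print(v,r.min() if len(r) else 0,r.max() if len(r) else 0,end="; ")
# lid edges: robust line fit on gradient along normals
K=get_calibration("wrist");Km=np.array([[K['fx'],0,K['cx']],[0,K['fy'],K['cy']],[0,0,1]])
P=np.array([(263,91),(408,83),(396,314),(275,288)],float);b=cv2.GaussianBlur(g,(0,0),1.2).astype(float)
L=[]
for j in range(4):
    A,B=P[j],P[(j+1)%4];n=np.array([-(B-A)[1],(B-A)[0]]);n/=np.linalg.norm(n);e=[]
    for t in np.linspace(.08,.92,40):
        q=A+t*(B-A);u=np.arange(-5,5.1,.25);xs=q+u[:,None]*n
        v=cv2.remap(b.astype(np.float32),xs[:,0].astype(np.float32)[None],xs[:,1].astype(np.float32)[None],1)[0]
        d=np.gradient(v);kk=np.argmin(d) if True else 0
        e.append(xs[kk])   # brightness falls going inward (n points in)
    vx,vy,x0,y0=cv2.fitLine(np.array(e,np.float32),cv2.DIST_HUBER,0,.01,.01).ravel();L.append((np.array([x0,y0]),np.array([vx,vy])))
C=[]
for j in range(4):
    (p,d),(q,f)=L[j-1],L[j];t=np.linalg.solve(np.array([d,-f]).T,q-p);C.append(p+t[0]*d)
C=np.array(C);print("\ncorners",C)
o=get_obs();T=np.eye(4);T[:3,:3]=Ro.from_rotvec(o['tool_rot']).as_matrix();T[:3,3]=o['tool_pos'];T=T@K['mount']
O=np.array([(-.074,.11,.004),(.074,.11,.004),(.074,-.11,.004),(-.074,-.11,.004)])
ok,rv,tv=cv2.solvePnP(O,C,Km,None,flags=cv2.SOLVEPNP_ITERATIVE)
e=cv2.projectPoints(O,rv,tv,Km,None)[0][:,0]-C;R=T[:3,:3]@cv2.Rodrigues(rv)[0];p=T[:3,:3]@tv.ravel()+T[:3,3]
print("reproj",e.ravel());print("R",R,"\norigin",p,"handle",p+.028*R[:,2],"tilt",np.degrees(np.arccos(R[2,2])),"yaw",np.degrees(np.arctan2(-R[0,1],R[1,1])))
E
```

```text
grey lid/counter 79 95 139 142
handle [  12   13   24   88 1394] [321.3515 205.1212]
165 312 335; 173 312 328; 181 312 327; 189 313 327; 197 313 327; 205 313 327; 213 313 328; 221 313 328; 229 314 327; 237 314 335; 245 314 328; 253 0 0; 
corners [[261.7382  90.2415]
 [411.4277  80.647 ]
 [397.237  313.7285]
 [273.5882 285.9415]]
reproj [ 0.1748 -1.2601 -0.2469  0.3981 -0.8234 -0.4817  1.1041  1.5023]
R [[ 0.905  -0.0138 -0.4252]
 [ 0.0035  0.9997 -0.0249]
 [ 0.4254  0.0211  0.9048]] 
origin [0.4954 0.2008 0.081 ] handle [0.4835 0.2001 0.1063] tilt 25.209332038651038 yaw 0.7882565784921838
```

servo_tool(increments=[[0.4,3,-1.5,0,-1],[0.4,0,0,30,0],[0.4,0,0,40,0],[0.4,0,0,40,0],[0.4,0,0,30,0],[0.4,0,0,10,0],[0.4,0,0,0,0],[0.4,0,0,0,0]], force=20)

```text
t: 2.38
tool_pos: [0.4817, 0.2002, 0.1532]
tool_rot: [2.201, 2.24, 0.004]
contact_force: [0.2, 0.0, -0.0]
opening: 0.0345
grip_force: 0.0
```

```bash
python3 - <<'E'
from h import *
o=get_obs();print(o['tool_pos'],o['tool_rot'],o['t'])
w=get_image("wrist")[...,::-1]
cv2.imwrite("pics/w2.png",w)
g=cv2.cvtColor(w,cv2.COLOR_BGR2GRAY)
for z in(.106,.116):
  print(z,plane("wrist",(321,270),z,o))
E
```

```text
[0.48168322 0.2002088  0.15319422] [2.20101721 2.2395175  0.00405415] 2.375
0.106 [0.48371738 0.20200309 0.106     ]
0.116 [0.48362024 0.20616969 0.116     ]
```

View pics/w2.png

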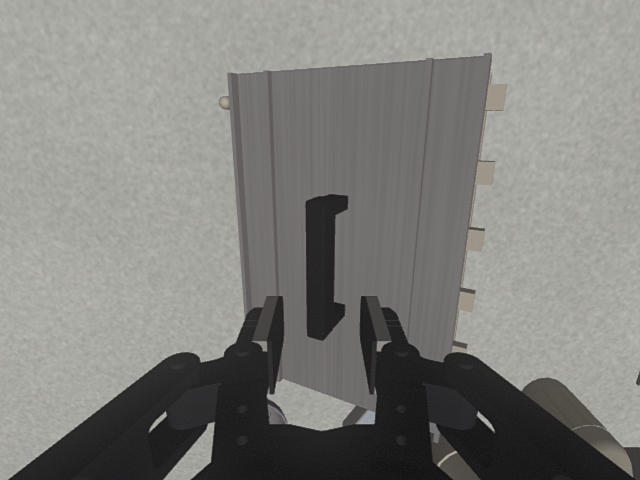

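The wrist view shows the handle bar between the pads (bar centre ~(320,268), pads' inner faces at columns 283 and 361). I'll descend now.

servo_tool(increments=[[0.38,2,-1.5,15,0],[0.38,0,0,15,0],[0.38,0,0,12,0],[0.38,0,0,8,0],[0.38,0,0,4,0],[0.38,0,0,0,0]])

```text
t: 3.18
tool_pos: [0.4789, 0.2019, 0.0971]
tool_rot: [-2.202, -2.241, 0.001]
contact_force: [0.6, -0.3, -0.1]
opening: 0.0327
grip_force: 0.0
```

servo_tool(increments=[[0.38,0,0,3,0],[0.25,0,2,0,0],[0.1,0,1,0,0],[0,0,0,0,0],[0,0,0,0,0],[0,0,0,0,0]], force=25)

```text
t: 3.92
tool_pos: [0.4812, 0.202, 0.0946]
tool_rot: [-2.201, -2.24, 0.003]
contact_force: [-5.0, 0.4, 4.6]
opening: 0.0162
grip_force: 24.3
```

servo_tool(increments=[[0,0,0,-5,0],[0,0,0,-10,0],[0,0,0,-20,0],[0,0,0,-30,0],[0,0,0,-30,0],[0,0,0,-30,0],[0,0,0,0,0],[0,0,0,0,0]], force=40)

```text
t: 4.92
tool_pos: [0.4812, 0.2018, 0.2178]
tool_rot: [-2.201, -2.24, 0.003]
contact_force: [-0.4, 0.1, -4.3]
opening: 0.0145
grip_force: 39.5
```

```bash
python3 - <<'E'
from h import *
s=get_image("side")[...,::-1];w=get_image("wrist")[...,::-1]
z=cv2.resize(s[120:260,220:350],(446,480),interpolation=cv2.INTER_CUBIC)
cv2.imwrite("pics/w3.png",w);cv2.imwrite("pics/v3.png",np.hstack([cv2.resize(w,(354,480))if 0 else cv2.resize(w[:, 143:497],(354,480)),z]))
E
```

```text
(no output)
```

View pics/v3.png

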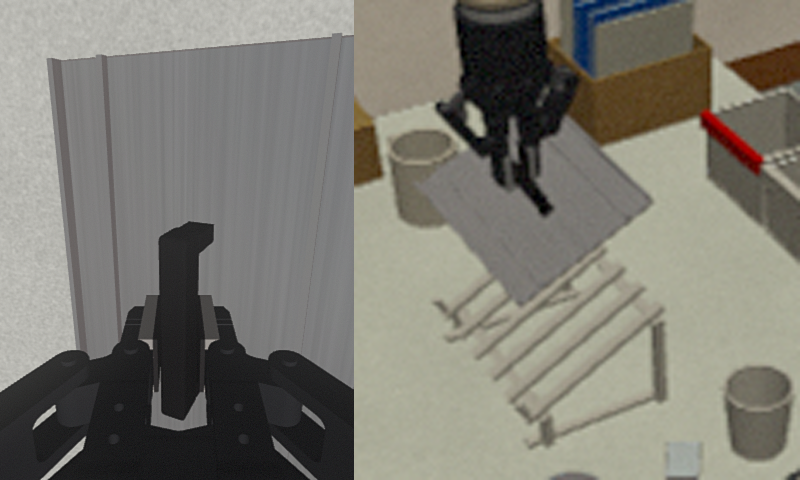

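The lid is held clear of the stand and still tilted a little (the jaw opening implies ~10°). I'll squeeze harder so the bar lines up with the pads.

servo_tool(increments=[[0,0,0,0,0],[0,0,0,0,0],[0,0,0,0,0],[0,0,0,0,0]], force=115)

```text
t: 5.52
tool_pos: [0.482, 0.202, 0.2193]
tool_rot: [2.202, 2.241, 0.0]
contact_force: [-0.7, 0.2, -3.7]
opening: 0.0088
grip_force: 115.9
```

```bash
python3 - <<'E'
from h import *
w=get_image("wrist")[...,::-1];cv2.imwrite("pics/w4.png",w);s=get_image("side")[...,::-1];cv2.imwrite("pics/s4.png",s)
z=cv2.resize(s[150:250,230:330],(300,300),interpolation=cv2.INTER_CUBIC)
w2=w.copy();w2[180:480,:300][:, :]=w2[180:480,:300]
cv2.imwrite("pics/v4.png",np.hstack([w[:,:500],np.vstack([z,np.zeros((180,300,3),np.uint8)])]))
E
```

```text
(no output)
```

View pics/v4.png

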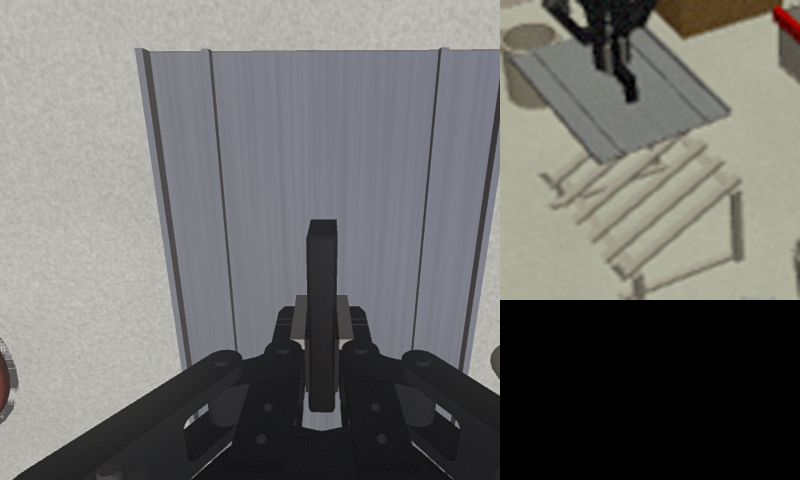

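The lid now looks square to the tool and level: edges are symmetric, handle columns 307–337, far lid edge at row 49. I'll compute the small pitch along tool x and the offset.

```bash
python3 - <<'E'
from h import *
from scipy.optimize import least_squares
w=cv2.imread("pics/w4.png");g=cv2.cvtColor(w,cv2.COLOR_BGR2GRAY)
print("handle col",g[212:250:2,322],g[402:420,322]); print("far",g[42:56,320],g[42:56,170]); print("row120 L",g[120,135:165],"R",g[120,480:512])
print("row49",g[50,128:150],g[50,490:515]); print(g[300,175:195])
E
```

```text
handle col [129 129 130 133  40  39  42  38  40  39  37  39  43  45  46  49  50  49
  50] [ 35  33  30  32  33  32  31  33  31  31  77 125 124 121 120 119 119 119]
far [169 173 178 181 182 182 182 181 127 116 123 125 124 125] [177 179 179 178 174 176 174 180 182 122 118 126 126 126]
row120 L [176 179 182 184 185 181 178 183 188 185 129 126 129 128 128 131 129  89
  73  75  77  76  73  81 129 130 130 133 128 127] R [121 122 123 123 124 126 125 126 124 124 126 126 126 107  57  54  55  57
  53  68 128 130 126 126 125 125 126 146 186 185 182 182]
row49 [183 186 185 183 182 181 175 130 127 128 130 130 130 131  99  75  73  76
  85 115 163 183] [112 112 113 114 115 115 116 116 117 117 116 116 117 100  51  47  54  55
  52  57  96 128 127 127 125]
[131 129 103  74  74  75  75  80 115 128 126 124 124 126 127 126 126 125
 123 125]
```

```bash
python3 - <<'E'
from h import *
from scipy.optimize import least_squares
w=cv2.imread("pics/w4.png");g=cv2.cvtColor(w,cv2.COLOR_BGR2GRAY).astype(int)
print(g[400,300:345],g[250,300:345]); print(g[232:246,322]);
obs=[]
L=[];Rr=[]
for r in(60,90,120,150,180,210,240,270,300):
    a=g[r,:];
    d=np.diff(cv2.GaussianBlur(a.astype(np.float32)[None],(5,1),1)[0]); l=100+np.argmin(d[100:int(150+.16*(r-50))]) if 0 else None
    base=135+(r-50)*.157; lo=int(base)-8; l=lo+np.argmin(d[lo:lo+13])+.5
    base=514-(r-50)*.12; lo=int(base)-8; rr=lo+np.argmax(d[lo:lo+16])+.5
    L.append((r,l));Rr.append((r,rr))
print(L,Rr)
K=get_calibration("wrist");Km=np.array([[K['fx'],0,K['cx']],[0,K['fy'],K['cy']],[0,0,1]])
M=np.linalg.inv(K['mount'])
def pr(X):
    c=(M[:3,:3]@X.T).T+M[:3,3];return np.c_[K['fx']*c[:,0]/c[:,2]+K['cx'],K['fy']*c[:,1]/c[:,2]+K['cy']]
# tool frame: x=lid y, y=lid x, z=-lid z
B=np.array([[0,1,0],[1,0,0],[0,0,-1.]])
def pose(p,X): return (Ro.from_rotvec(p[3:]).as_matrix()@B@(np.atleast_2d(X)).T).T+p[:3]
def f(p):
    e=[]
    for s,S in((-1,L),(1,Rr)):
        a,b=pr(pose(p,[(.074*s,.1,.010),(.074*s,0,.010)]))
        for r,c in S: e.append((a[0]+(b[0]-a[0])*(r-a[1])/(b[1]-a[1])-c)/2)
    q=pr(pose(p,[(0,.11,.004),(-.06,.11,.004),(0,-.042,.036),(0,.042,.036)]))
    e+=[q[0,1]-49.8,q[1,1]-50.8,q[2,1]-411.5,q[3,1]-HF]
    q=pr(pose(p,[(-.006,.04,.036),(.006,.04,.036)]));e+=[q[0,0]-306.5,q[1,0]-336.5]
    return np.array(e)
for HF in(237,):
    r=least_squares(f,[0,0,.02,0,0,0]);print("pos mm",r.x[:3]*1e3,"rot deg",np.degrees(r.x[3:]),"res",np.round(r.fun,1))
E
```

```text
[ 40  33  32  68 125 127 127 125  72  28  28  28  29  31  32  32  33  34
  35  34  36  34  34  31  34  32  32  35  34  31  35  30  33  26  45 103
 125 124 125 122  73  27  33  34  35] [127 129 125 124 127 125  77  39  40  45  44  49  44  44  46  47  48  47
  47  48  49  51  48  48  49  47  49  50  47  51  52  49  53  45  44  41
  45  85 129 127 122 125 125 122 123]
[37 37 39 43 43 41 45 50 46 49 49 50 50 49]
[(60, np.float64(135.5)), (90, np.float64(140.5)), (120, np.float64(144.5)), (150, np.float64(149.5)), (180, np.float64(153.5)), (210, np.float64(164.5)), (240, np.float64(168.5)), (270, np.float64(166.5)), (300, np.float64(177.5))] [(60, np.float64(508.5)), (90, np.float64(511.5)), (120, np.float64(499.5)), (150, np.float64(495.5)), (180, np.float64(490.5)), (210, np.float64(486.5)), (240, np.float64(488.5)), (270, np.float64(483.5)), (300, np.float64(479.5))]
pos mm [-1.13004941  3.51862044 25.49252854] rot deg [-1.41419208  0.60796446 -0.62798191] res [-0.2 -0.3  0.1  0.   0.4 -2.6 -2.2  1.2 -1.9  1.8 -1.9  2.   1.8  2.1
  1.9 -1.3 -1.  -1.2  0.8  2.2 -1.5 -2.2 -0.5  0.8]
```

```bash
python3 - <<'E'
from h import *
c=get_image("scene")[...,::-1].copy();s=cv2.imread("pics/s4.png");cv2.imwrite("pics/c5.png",c)
m=np.array([.454,-.2394]);a=-.097;R=np.array([[np.cos(a),-np.sin(a)],[np.sin(a),np.cos(a)]])
out=[]
for n,im,z in(("side",s,4),("scene",c,4)):
    P=np.array([proj(n,[*(m+R@[x,y]),.06]) for x,y in[(-.065,.105),(.065,.105),(.065,-.105),(-.065,-.105)]]);print(n,P.round(1).tolist())
    ctr=P.mean(0).astype(int);x0,y0=ctr-[50,62];crop=cv2.resize(im[y0:y0+125,x0:x0+100],None,fx=z,fy=z,interpolation=cv2.INTER_CUBIC);crop=np.clip(crop*1.4,0,255).astype(np.uint8)
    for p in P: cv2.drawMarker(crop,tuple(((p-[x0,y0]+.5)*z).astype(int)),(0,0,255),cv2.MARKER_CROSS,8,1)
    print(n,x0,y0);out.append(crop)
cv2.imwrite("pics/v5.png",np.hstack(out))
E
```

```text
side [[295.7, 286.8], [338.1, 272.5], [374.8, 326.1], [328.2, 344.4]]
side 284 245
scene [[322.2, 191.1], [282.1, 212.6], [239.1, 168.1], [277.8, 149.6]]
scene 230 118
```

View pics/v5.png

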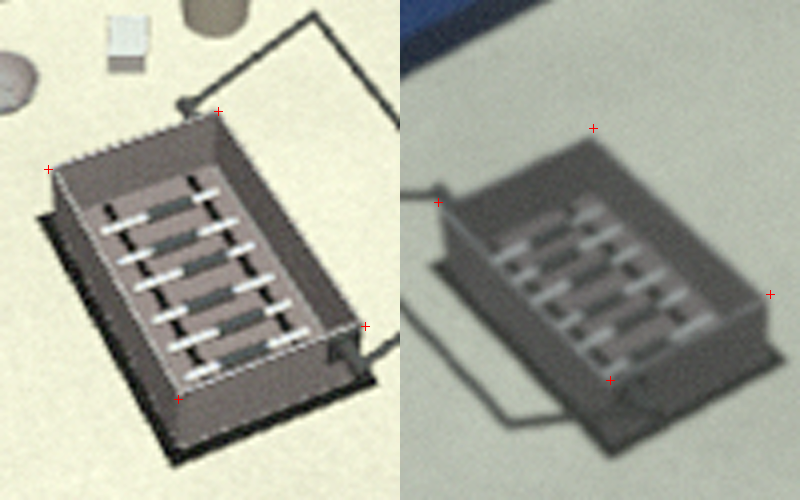

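The overlay shows the predicted corners within 1–3 px of the true rim corners. I read the true corners as side crop (53,170), (218,115), (361,322), (178,392) and scene crop (768,306), (610,381), (440,206), (593,138) (minus 400). I'll fit the box pose from these.

```bash
python3 - <<'E'
from h import *
from scipy.optimize import least_squares
O={"side":np.array([(53,170),(218,115),(361,322),(178,392)])/4+[283.5,244.5],"scene":np.array([(368,306),(210,381),(40,206),(193,138)])/4+[229.5,117.5]}
Q=np.array([(-.065,.105),(.065,.105),(.065,-.105),(-.065,-.105)])
def f(p,ns):
    c,s=np.cos(p[2]),np.sin(p[2]);R=np.array([[c,-s],[s,c]])
    return np.concatenate([(np.array([proj(n,[*(p[:2]+R@q),.06+(p[3] if len(p)>3 else 0)]) for q in Q])-O[n]).ravel() for n in ns])
for ns in(["side"],["scene"],["side","scene"]):
  for p0 in([.454,-.24,-.1],[.454,-.24,-.1,0]):
    r=least_squares(f,p0,args=(ns,));print(ns,r.x.round(4),r.fun.round(1))
# same bias check of lid at start: compare handle estimates
h=[tri(ray("side",s),ray("scene",c)) for s,c in[((272.1,204.7),(396.5,270.1))]];print(h)
E
```

```text
['side'] [ 0.455  -0.2373 -0.1007] [-0.9 -0.9  0.2 -1.4  0.8  0.5 -0.1  1.1]
['side'] [ 0.467  -0.2181 -0.0982 -0.0275] [ 0.1 -0.1 -0.  -0.3 -0.3  0.1  0.3  0.2]
['scene'] [ 0.458  -0.2351 -0.1086] [ 0.5 -1.  -0.5  1.6 -0.4  0.2  0.4 -1.1]
['scene'] [ 0.4457 -0.2512 -0.1061 -0.0197] [-0.3 -1.2 -0.4  1.   0.3  0.6  0.4 -0.4]
['side', 'scene'] [ 0.4563 -0.2364 -0.105 ] [-0.5 -1.4  0.6 -1.7  0.9  0.2 -0.   0.5  0.7 -1.6 -0.2  0.9 -0.3 -0.2
  0.4 -1.6]
['side', 'scene'] [ 0.4563 -0.2363 -0.1044 -0.0024] [-0.5 -0.8  0.5 -1.1  0.8  0.8 -0.   1.1  0.7 -1.  -0.1  1.6 -0.2  0.5
  0.5 -0.9]
[(array([0.48117802, 0.19771986, 0.10301381]), [np.float64(0.004848468141525566), np.float64(0.004848468141525767)])]
```

servo_tool(increments=[[0,-15,-2.8,0,0],[0,-30,-2.8,0,0],[0,-40,-2.8,0,0],[0,-40,-2.8,0,0],[0,-40,-2.8,0,0],[0,-40,-2.8,0,0],[0,-40,-2.8,0,0],[0,-40,-2.8,0,0],[0,-40,-2.8,0,0],[0,-40,-2.8,0,0],[0,-40,-2.8,0,0],[0,-20,-2.8,0,0]])

```text
t: 7.18
tool_pos: [0.4548, -0.2256, 0.2194]
tool_rot: [-2.205, -2.238, 0.001]
contact_force: [-1.3, -0.3, -3.7]
opening: 0.009
grip_force: 116.0
```

servo_tool(increments=[[0,-12,0,0,1],[0,0,0,5,3],[0,0,0,10,3],[0,0,0,15,0],[0,0,0,15,0],[0,0,0,10,0],[0,0,0,0,0],[0,0,0,0,0]])

```text
t: 8.18
tool_pos: [0.4563, -0.2357, 0.1648]
tool_rot: [2.334, 2.102, 0.0]
contact_force: [0.2, 0.2, -3.8]
opening: 0.009
grip_force: 115.8
```

```bash
python3 - <<'E'
from h import *
o=get_obs();Rm=Ro.from_rotvec(o['tool_rot']).as_matrix();print(o['tool_pos'],"yaw",np.degrees(np.arctan2(-Rm[0,0],Rm[1,0])),Rm[2])
d=np.array([.456,-.2355,0])-o['tool_pos'];print("tool shift mm",(Rm.T@d*1e3).round(1))
s=get_image("side")[...,::-1];w=get_image("wrist")[...,::-1];cv2.imwrite("pics/s6.png",s);cv2.imwrite("pics/w6.png",w);cv2.imwrite("pics/c6.png",get_image("scene")[...,::-1])
E
```

```text
[ 0.45627523 -0.23569124  0.16476633] yaw -5.994377359009405 [-3.63087573e-04  6.84725590e-04 -9.99999700e-01]
tool shift mm [  0.2  -0.4 164.8]
```

servo_tool(increments=[[0,0,0,15,0],[0,0,0,20,0],[0,0,0,15,0],[0,0,0,7,0],[0,0,0,3,0],[0,0,0,3,0],[0,0,0,3,0],[0,0,0,0,0]])

```text
t: 9.32
tool_pos: [0.456, -0.2355, 0.0983]
tool_rot: [2.335, 2.102, 0.0]
contact_force: [1.0, -0.9, -4.5]
opening: 0.0086
grip_force: 115.8
```

servo_tool(increments=[[0,0,0,2,0],[0,0,0,2,0],[0,0,0,2,0],[0,0,0,0,0]])

```text
t: 9.82
tool_pos: [0.4558, -0.2354, 0.092]
tool_rot: [-2.334, -2.102, 0.0]
contact_force: [-0.5, -1.0, -4.1]
opening: 0.0088
grip_force: 115.8
```

servo_tool(increments=[[0,0,0,2,0],[0,0,0,2,0],[0,0,0,0,0]])

```text
t: 10.2
tool_pos: [0.4558, -0.2354, 0.088]
tool_rot: [-2.334, -2.102, 0.0]
contact_force: [0.1, -0.8, -3.4]
opening: 0.0088
grip_force: 115.8
```

servo_tool(increments=[[0,0,0,2,0],[0,0,0,0,0]])

```text
t: 10.45
tool_pos: [0.4558, -0.2354, 0.0861]
tool_rot: [-2.334, -2.102, 0.0]
contact_force: [0.2, 0.2, -4.1]
opening: 0.009
grip_force: 115.8
```

servo_tool(increments=[[0,0,0,2,0],[0,0,0,0,0]])

```text
t: 10.7
tool_pos: [0.4558, -0.2354, 0.0841]
tool_rot: [-2.334, -2.102, 0.0]
contact_force: [1.0, 0.5, -4.8]
opening: 0.009
grip_force: 115.8
```

servo_tool(increments=[[0,0,0,2,0],[0,0,0,0,0]])

```text
t: 10.95
tool_pos: [0.4563, -0.2356, 0.083]
tool_rot: [2.334, 2.102, 0.0]
contact_force: [-0.1, 1.0, -0.5]
opening: 0.0087
grip_force: 116.4
```

servo_tool(increments=[[0,0,0,2,0],[0,0,0,0,0]])

```text
t: 11.2
tool_pos: [0.4568, -0.2357, 0.0819]
tool_rot: [2.334, 2.102, 0.001]
contact_force: [-0.3, 4.3, 5.9]
opening: 0.0088
grip_force: 117.2
```

servo_tool(increments=[[0,0,0,1.5,0],[0,0,0,0,0]])

```text
t: 11.45
tool_pos: [0.4569, -0.2357, 0.0816]
tool_rot: [2.334, 2.102, 0.001]
contact_force: [-1.1, 4.8, 11.5]
opening: 0.0089
grip_force: 118.0
```

```bash
python3 - <<'E'
from h import *
o=get_obs();print(o['wrist_torque'],o['contact_force'])
s=get_image("side")[...,::-1];c=get_image("scene")[...,::-1];cv2.imwrite("pics/s7.png",s);cv2.imwrite("pics/c7.png",c)
A=cv2.resize(s[255:375,280:400],(600,600),interpolation=cv2.INTER_CUBIC)
B=cv2.resize(c[130:250,215:255],(200,600),interpolation=cv2.INTER_CUBIC)
cv2.imwrite("pics/v7.png",np.clip(np.hstack([A,B])*1.3,0,255).astype(np.uint8))
E
```

```text
[ 0.90911009  1.22102897 -0.06098032] [-1.08996711  4.79826414 11.54100357]
```

View pics/v7.png

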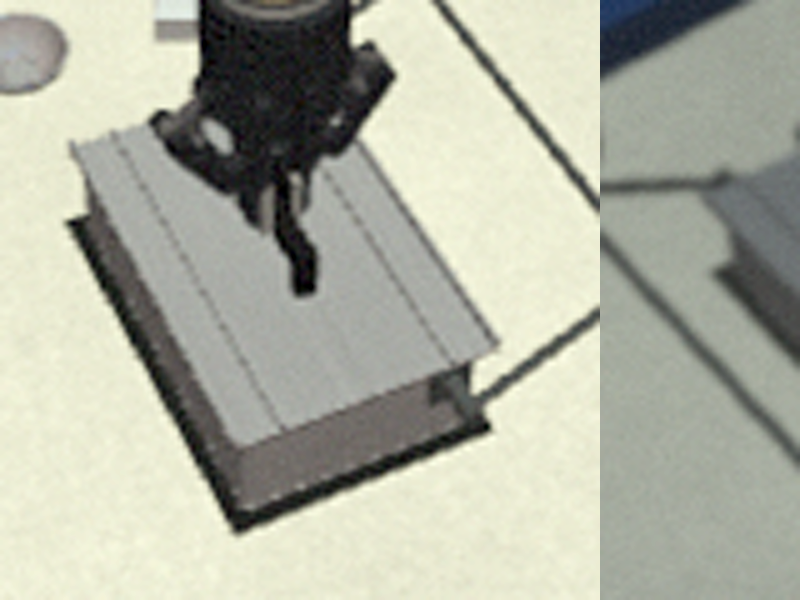

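The side view shows the lid corners near side px (293.6,283.2), (326,343.6) and (379.4,323.6). I'll compare these with the seated and 9 mm-high predictions.

```bash
python3 - <<'E'
from h import *
from scipy.optimize import least_squares
for z in(.060,.064,.070,.074,.079):
    a=-.104;R=np.array([[np.cos(a),-np.sin(a)],[np.sin(a),np.cos(a)]])
    print(z,[np.round(proj("side",[*(np.array([.456,-.2365])+R@q),z]),1).tolist() for q in[(-.074,.11),(-.074,-.11),(.074,-.11)]])
E
```

```text
0.06 [[292.4, 285.5], [325.4, 346.0], [378.7, 325.5]]
0.064 [[292.3, 284.5], [325.4, 345.0], [378.8, 324.5]]
0.07 [[292.2, 283.0], [325.4, 343.5], [379.0, 323.0]]
0.074 [[292.1, 282.0], [325.4, 342.5], [379.1, 322.0]]
0.079 [[292.0, 280.7], [325.4, 341.2], [379.2, 320.7]]
```

The rows match the seated prediction (lip top at z = 0.070). I'll soften the grip, release and lift off.

servo_tool(increments=[[0,0,0,-1.5,0],[0,0,0,0,0],[0,0,0,0,0]], force=20)

```text
t: 11.92
tool_pos: [0.4567, -0.2357, 0.082]
tool_rot: [2.334, 2.102, 0.001]
contact_force: [-1.1, 3.3, 6.8]
opening: 0.0087
grip_force: 117.3
```

servo_tool(increments=[[0.2,0,0,0,0],[0.3,0,0,0,0],[0.3,0,0,0,0],[0.3,0,0,0,0]])

```text
t: 12.42
tool_pos: [0.4559, -0.2355, 0.0802]
tool_rot: [-2.335, -2.102, 0.0]
contact_force: [0.4, -1.3, 0.2]
opening: 0.0255
grip_force: 0.0
```

servo_tool(increments=[[0.3,0,0,-10,0],[0.3,0,0,-20,0],[0.3,0,0,-40,0],[0.3,0,0,-60,0],[0.3,0,0,-60,0],[0,0,0,-30,0],[0,0,0,0,0],[0,0,0,0,0]])

```text
t: 13.42
tool_pos: [0.4555, -0.2352, 0.299]
tool_rot: [-2.333, -2.101, 0.001]
contact_force: [-0.4, -0.7, -0.7]
opening: -0.0
grip_force: 0.0
```

```bash
python3 - <<'E'
from h import *
o=get_obs();print(o['tool_pos'],o['tool_rot'],o['opening'],o['t'])
w=get_image("wrist")[...,::-1];s=get_image("side")[...,::-1];c=get_image("scene")[...,::-1]
for n,i in(("w8",w),("s8",s),("c8",c)): cv2.imwrite(f"pics/{n}.png",i)
A=cv2.resize(s[240:360,280:420],(350,300),interpolation=cv2.INTER_CUBIC)
B=cv2.resize(c[130:250,215:355],(350,300),interpolation=cv2.INTER_CUBIC)
cv2.imwrite("pics/v8.png",np.clip(np.hstack([np.vstack([cv2.resize(w,(450,338)),np.zeros((262,450,3),np.uint8)]),np.vstack([A,B])])*1.3,0,255).astype(np.uint8))
cv2.imwrite("pics/v8.png",np.hstack([np.clip(np.vstack([w[0:400,100:540],np.zeros((200,440,3),np.uint8)])*1.2,0,255).astype(np.uint8),np.vstack([A,B])]))
E
```

```text
[ 0.45548735 -0.23516663  0.29897303] [-2.33331253e+00 -2.10087257e+00  6.61651452e-04] -1.1184457432987707e-06 13.425
```

View pics/v8.png

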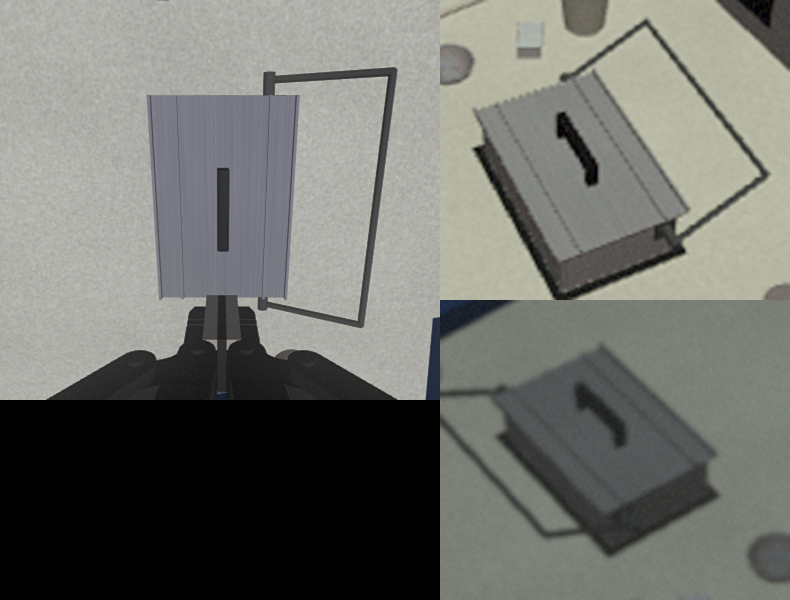

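The views show the lid sitting flat on the box and the bail lying back (wrist px bar from (496,70) to (462,325)). I'll check the lid pose numerically and work out the bail angle.

```bash
python3 - <<'E'
from h import *
np.set_printoptions(precision=4,suppress=True)
w=cv2.imread("pics/w8.png");g=cv2.cvtColor(w,cv2.COLOR_BGR2GRAY);b=cv2.GaussianBlur(g,(0,0),1).astype(np.float32)
K=get_calibration("wrist");Km=np.array([[K['fx'],0,K['cx']],[0,K['fy'],K['cy']],[0,0,1]]);o=get_obs()
P=np.array([(248,95),(400,95),(387,298),(261,298)],float);L=[]
for j in range(4):
    A,B=P[j],P[(j+1)%4];n=np.array([-(B-A)[1],(B-A)[0]]);n/=np.linalg.norm(n);e=[]
    for t in np.linspace(.1,.9,40):
        if j==2 and .3<t<.75: continue
        u=np.arange(-4,4.1,.25);xs=(A+t*(B-A)+u[:,None]*n).astype(np.float32)
        d=np.gradient(cv2.remap(b,xs[:,:1].T.copy(),xs[:,1:].T.copy(),1)[0]);e.append(xs[np.argmin(d)])
    vx,vy,x0,y0=cv2.fitLine(np.array(e,np.float32),cv2.DIST_HUBER,0,.01,.01).ravel();L.append((np.array([x0,y0]),np.array([vx,vy])))
C=[]
for j in range(4):
    (p,d),(q,f)=L[j-1],L[j];t=np.linalg.solve(np.array([d,-f]).T,q-p);C.append(p+t[0]*d)
C=np.array(C);print(C.round(1).tolist())
T=np.eye(4);T[:3,:3]=Ro.from_rotvec(o['tool_rot']).as_matrix();T[:3,3]=o['tool_pos'];T=T@K['mount']
O=np.array([(-.074,.11,.008),(.074,.11,.008),(.074,-.11,.008),(-.074,-.11,.008)])
ok,rv,tv=cv2.solvePnP(O,C,Km,None);R=T[:3,:3]@cv2.Rodrigues(rv)[0];p=T[:3,:3]@tv.ravel()+T[:3,3]
print("lid",p,"z axis",R[:,2],"yaw",np.arctan2(-R[0,1],R[1,1]),"err",(cv2.projectPoints(O,rv,tv,Km,None)[0][:,0]-C).ravel().round(1))
print("rim plane corners",*[plane("wrist",c,.07,o).round(4) for c in C])
# bail bar from wrist, height hypotheses
y=R[:,1];x=R[:,0]
for q in(2.3,2.4,2.5,2.6,2.7):
    z=.047+.114*np.sin(q+.185);m=(plane("wrist",(496,70),z,o)+plane("wrist",(462,325),z,o))/2
    print(q,m,"pred from pivot:",np.array([.456,-.2365])+x[:2]*(.05-.114*np.cos(q+.185)), "len",np.linalg.norm(plane("wrist",(496,70),z,o)-plane("wrist",(462,325),z,o)))
print(tri(ray("wrist",(496,70),o),ray("side",(280+647-440 if 0 else 280+(647-440)/2.5,240+20/2.5))),tri(ray("wrist",(462,325),o),ray("side",(280+(768-440)/2.5,240+174/2.5))))
E
```

```text
[[246.10000610351562, 94.19999694824219], [399.29998779296875, 94.19999694824219], [386.20001220703125, 298.70001220703125], [258.6000061035156, 297.5]]
lid [ 0.4577 -0.2361  0.0574] z axis [-0.0176 -0.0108  0.9998] yaw -0.1047581420545844 err [ 0.1 -0.   0.  -0.1 -0.3  0.1  0.2  0.1]
rim plane corners [ 0.3963 -0.1195  0.07  ] [ 0.5423 -0.1348  0.07  ] [ 0.5193 -0.3508  0.07  ] [ 0.3741 -0.3342  0.07  ]
2.3 [ 0.6004 -0.2456  0.1166] pred from pivot: [ 0.5955 -0.2512] len 0.23803408789361705
2.4 [ 0.6043 -0.2482  0.1072] pred from pivot: [ 0.602  -0.2519] len 0.2449418723188209
2.5 [ 0.6084 -0.251   0.0973] pred from pivot: [ 0.6075 -0.2525] len 0.2522936510639755
2.6 [ 0.6128 -0.2539  0.0868] pred from pivot: [ 0.6119 -0.2529] len 0.26001596758603446
2.7 [ 0.6173 -0.257   0.0759] pred from pivot: [ 0.6154 -0.2533] len 0.26803166305096743
(array([ 0.621 , -0.1257,  0.0984]), [np.float64(0.0006587243444298769), np.float64(0.0006587243444296963)]) (array([ 0.5969, -0.3771,  0.0971]), [np.float64(0.0008364701177665815), np.float64(0.0008364701177665988)])
```

servo_tool(increments=[[0,0,20,0,0],[0,0,40,0,0],[0,0,50,0,0],[0,0,50,0,0],[0,0,32,20,0],[0,0,0,50,0],[0,0,0,50,0],[0,0,0,50,0],[0,0,0,30,0],[0,0,0,19,0],[0,0,0,0,0]], force=60)

```text
t: 14.95
tool_pos: [0.6456, -0.2549, 0.0788]
tool_rot: [-2.332, -2.099, 0.002]
contact_force: [0.1, -0.1, 0.4]
opening: -0.0002
grip_force: 0.0
```

servo_tool(increments=[[0,0,-8,0,0],[0,0,-10,0,0],[0,0,-8,-6,0],[0,0,-8,-10,0],[0,0,-8,-10,0],[0,0,0,0,0]])

```text
t: 15.7
tool_pos: [0.606, -0.2518, 0.11]
tool_rot: [2.332, 2.099, 0.002]
contact_force: [3.0, -0.1, 2.2]
opening: -0.0001
grip_force: 1.8
```

```bash
cat > b.py <<'E'
from h import *
o=get_obs();a=-.1047;R=np.array([[np.cos(a),-np.sin(a)],[np.sin(a),np.cos(a)]])
print("TCP box xy",(R.T@(o['tool_pos'][:2]-[.4563,-.2364])*1e3).round(1),"z",(o['tool_pos'][2]*1e3).round(1),"F",o['contact_force'].round(1))
s=get_image("side")
for q in np.arange(0,2.7,.15):
    t=q+.185;pts=[proj("side",[*(np.array([.4563,-.2364])+R@[.05-.114*np.cos(t),y]),.047+.114*np.sin(t)]) for y in(-.115,-.105,-.095,-.08,-.07,.07,.08,.09,.1,.11)]
    g=cv2.cvtColor(s,cv2.COLOR_RGB2GRAY);print(round(q,2),[min(int(g[int(v)+i,int(u)+j])for i in(-1,0,1) for j in(-1,0,1)) for u,v in pts])
E
python3 b.py
```

```text
TCP box xy [150.5   0.3] z 110.0 F [ 3.  -0.1  2.2]
0.0 [72, 128, 129, 126, 128, 131, 130, 130, 125, 140]
0.15 [124, 125, 123, 122, 121, 118, 126, 131, 177, 178]
0.3 [129, 130, 129, 116, 128, 130, 169, 177, 176, 178]
0.45 [127, 127, 127, 129, 130, 170, 178, 180, 179, 179]
0.6 [129, 126, 129, 110, 131, 178, 179, 179, 180, 181]
0.75 [129, 128, 101, 0, 6, 177, 181, 117, 109, 116]
0.9 [130, 129, 129, 130, 128, 171, 110, 107, 170, 172]
1.05 [94, 104, 105, 107, 105, 179, 180, 180, 162, 161]
1.2 [99, 98, 100, 88, 89, 180, 183, 135, 182, 182]
1.35 [182, 180, 181, 182, 182, 142, 102, 99, 96, 84]
1.5 [178, 178, 180, 182, 182, 127, 94, 103, 104, 105]
1.65 [179, 179, 178, 180, 178, 52, 153, 101, 89, 96]
1.8 [180, 181, 178, 180, 179, 177, 52, 88, 182, 159]
1.95 [177, 180, 178, 179, 181, 181, 171, 73, 53, 154]
2.1 [121, 100, 61, 62, 57, 20, 55, 59, 54, 45]
2.25 [51, 51, 51, 53, 60, 20, 20, 31, 59, 54]
2.4 [59, 59, 58, 55, 53, 19, 20, 27, 19, 55]
2.55 [164, 59, 59, 58, 51, 14, 14, 20, 46, 19]
2.7 [180, 116, 56, 51, 56, 29, 23, 18, 19, 20]
```

servo_tool(increments=[[0,0,-10,-7,0],[0,0,-10,-6,0],[0,0,-10,-5,0],[0,0,-12,-5,0],[0,0,-12,-4,0],[0,0,-12,-3,0],[0,0,-10,-2,0],[0,0,-10,0,0],[0,0,-10,0,0],[0,0,-10,2,0],[0,0,-10,2,0],[0,0,0,0,0]])

```text
t: 17.25
tool_pos: [0.4888, -0.2388, 0.1347]
tool_rot: [-2.334, -2.101, 0.001]
contact_force: [-0.0, -0.4, 0.3]
opening: 0.0001
grip_force: 0.0
```

```bash
python3 b.py
```

```text
TCP box xy [32.5  1. ] z 134.7 F [-0.  -0.4  0.3]
0.0 [70, 129, 128, 129, 130, 130, 128, 131, 128, 139]
0.15 [120, 118, 122, 121, 124, 118, 124, 131, 178, 177]
0.3 [130, 129, 130, 116, 130, 126, 168, 177, 176, 177]
0.45 [128, 129, 126, 128, 129, 170, 175, 179, 179, 178]
0.6 [128, 127, 129, 113, 131, 176, 179, 180, 180, 179]
0.75 [128, 129, 97, 0, 6, 178, 179, 118, 110, 116]
0.9 [129, 129, 129, 129, 130, 169, 107, 108, 171, 172]
1.05 [65, 70, 73, 86, 88, 62, 34, 34, 35, 39]
1.2 [100, 99, 104, 89, 88, 14, 53, 85, 182, 181]
1.35 [182, 181, 181, 181, 182, 11, 17, 12, 5, 14]
1.5 [179, 179, 179, 184, 182, 18, 3, 20, 21, 17]
1.65 [178, 180, 178, 180, 180, 4, 18, 18, 8, 19]
1.8 [180, 177, 178, 180, 179, 16, 9, 5, 11, 11]
1.95 [176, 180, 178, 178, 178, 17, 17, 13, 14, 12]
2.1 [179, 178, 179, 180, 177, 26, 27, 18, 18, 17]
2.25 [178, 179, 178, 179, 180, 13, 13, 36, 18, 12]
2.4 [179, 178, 179, 177, 178, 177, 23, 13, 21, 30]
2.55 [180, 179, 178, 179, 177, 176, 177, 160, 13, 18]
2.7 [178, 181, 180, 177, 178, 176, 176, 180, 179, 13]
```

servo_tool(increments=[[0,0,-10,3,0],[0,0,-10,4,0],[0,0,-10,4,0],[0,0,-10,4,0],[0,0,-6,1,0],[0,0,0,0,0],[0,0,8,0,0],[0,0,2,-25,0],[0,0,0,-40,0],[0,0,0,0,0]])

```text
t: 18.55
tool_pos: [0.4567, -0.2368, 0.1889]
tool_rot: [2.328, 2.097, 0.002]
contact_force: [0.5, 0.1, 0.5]
opening: -0.0006
grip_force: 0.0
```

```bash
python3 b.py | head -9
```

```text
TCP box xy [ 0.4 -0.4] z 188.9 F [0.5 0.1 0.5]
0.0 [68, 128, 127, 128, 129, 129, 130, 130, 128, 138]
0.15 [117, 124, 119, 126, 121, 116, 126, 131, 178, 175]
0.3 [128, 130, 127, 113, 128, 128, 168, 175, 176, 176]
0.45 [128, 126, 128, 127, 128, 169, 177, 178, 177, 177]
0.6 [55, 53, 57, 62, 59, 60, 55, 62, 59, 59]
0.75 [128, 129, 93, 0, 6, 148, 49, 48, 49, 119]
0.9 [128, 128, 130, 129, 129, 159, 108, 49, 33, 16]
1.05 [104, 102, 105, 101, 100, 7, 13, 19, 21, 21]
```

servo_tool(increments=[[0,0,-16,0,0],[0,0,-20,20,0],[0,0,0,25,0],[0,0,-2,10,0],[0,0,-4,8,0],[0,0,-5,9,0],[0,0,-5,9,0],[0,0,-4,9,0],[0,0,-4,9,0],[0,0,-2,6,0],[0,0,0,0,0]])

```text
t: 19.98
tool_pos: [0.3862, -0.2279, 0.0769]
tool_rot: [-2.323, -2.094, 0.016]
contact_force: [-18.7, -0.8, 4.0]
opening: -0.0002
grip_force: 15.8
```

```bash
python3 b.py | head -7
```

```text
TCP box xy [-70.6   1.1] z 76.9 F [-18.7  -0.8   4. ]
0.0 [72, 89, 110, 121, 89, 12, 7, 16, 16, 18]
0.15 [58, 55, 57, 60, 58, 12, 17, 14, 12, 7]
0.3 [127, 128, 127, 115, 126, 15, 11, 12, 16, 14]
0.45 [125, 128, 125, 126, 127, 13, 15, 18, 20, 49]
0.6 [126, 129, 129, 108, 128, 18, 24, 40, 57, 67]
0.75 [125, 128, 95, 0, 2, 25, 58, 81, 24, 38]
```

servo_tool(increments=[[0,0,-6,0,0],[0,0,0,-15,0],[0,0,0,-15,0],[0,0,16,0,0],[0,0,0,0,0]])

```text
t: 20.65
tool_pos: [0.4038, -0.2306, 0.1115]
tool_rot: [2.331, 2.101, 0.001]
contact_force: [-0.8, -1.1, -0.4]
opening: 0.0001
grip_force: 0.0
```

```bash
python3 b.py | head -7
```

```text
TCP box xy [-52.8   0.3] z 111.5 F [-0.8 -1.1 -0.4]
0.0 [71, 91, 110, 122, 106, 82, 24, 6, 16, 17]
0.15 [66, 62, 62, 58, 66, 7, 11, 19, 41, 41]
0.3 [130, 125, 128, 116, 128, 26, 69, 20, 12, 20]
0.45 [126, 127, 127, 126, 125, 14, 8, 16, 17, 10]
0.6 [128, 128, 129, 115, 130, 19, 12, 15, 16, 7]
0.75 [127, 128, 95, 4, 9, 15, 17, 10, 11, 9]
```

servo_tool(increments=[[0,0,-4,8,0],[0,0,0,8,0],[0,0,0,5,0],[0,0,0,4,0],[0,0,-1,4,0],[0,0,-1,3,0],[0,0,0,3,0],[0,0,0,2,0],[0,0,0,0,0]])

```text
t: 21.82
tool_pos: [0.3963, -0.2292, 0.0721]
tool_rot: [-2.335, -2.102, -0.0]
contact_force: [-0.3, -0.1, -0.4]
opening: 0.0
grip_force: 0.0
```

```bash
python3 b.py | head -5
```

```text
TCP box xy [-60.5   0.9] z 72.1 F [-0.3 -0.1 -0.4]
0.0 [57, 62, 52, 60, 56, 6, 18, 15, 25, 15]
0.15 [124, 109, 111, 122, 113, 10, 8, 7, 5, 12]
0.3 [129, 129, 127, 118, 128, 16, 7, 12, 9, 12]
0.45 [127, 126, 126, 128, 127, 13, 11, 3, 16, 33]
```

servo_tool(increments=[[0,0,0,2,0],[0,0,0,2,0],[0,0,0,0,0]])

```text
t: 22.25
tool_pos: [0.3967, -0.2295, 0.0707]
tool_rot: [-2.334, -2.102, 0.0]
contact_force: [-5.3, 4.1, 13.8]
opening: -0.0
grip_force: 7.2
```

servo_tool(increments=[[0,0,0,2,0],[0,0,0,2,0],[0,0,0,0,0]])

```text
t: 22.62
tool_pos: [0.3969, -0.2296, 0.0703]
tool_rot: [-2.332, -2.101, 0.001]
contact_force: [-15.4, 11.5, 36.4]
opening: -0.0001
grip_force: 18.4
```

The bar is pressed home at 36 N with the tip at 70 mm. I'll lift away and verify.

servo_tool(increments=[[0,0,0,-6,0],[0,0,0,-20,0],[0,0,0,-40,0],[0,0,0,-50,0],[0,0,30,-50,0],[0,0,28,-50,0],[0,0,0,-10,0],[0,0,0,0,0],[0,0,0,0,0]])

```text
t: 23.75
tool_pos: [0.4528, -0.2347, 0.2877]
tool_rot: [-2.332, -2.099, 0.001]
contact_force: [0.1, 0.9, -1.2]
opening: -0.0001
grip_force: 0.0
```

```bash
python3 b.py | head -4; python3 - <<'E'
from h import *
o=get_obs();s=get_image("side");w=get_image("wrist");g=cv2.cvtColor(s,cv2.COLOR_RGB2GRAY)
a=-.1047;R=np.array([[np.cos(a),-np.sin(a)],[np.sin(a),np.cos(a)]])
for q in np.arange(-.04,.13,.02):
    t=q+.185;print(round(q,2),[int(g[int(v+.5),int(u+.5)]) for u,v in[proj("side",[*(np.array([.4563,-.2364])+R@[.05-.114*np.cos(t),y]),.047+.114*np.sin(t)]) for y in np.arange(-.11,.12,.022)]])
B=[cv2.cvtColor(cv2.imread("pics/s8.png"),cv2.COLOR_BGR2GRAY)][0]
d=cv2.absdiff(B,g)[:,:];
for nm,(x,y) in dict(cup=(338,240),burblock=(316,256),dish=(284,266),spray=(359,220),mug=(241,172),jar=(418,372)).items(): print(nm,d[y-10:y+10,x-10:x+10].mean().round(1),end=" ")
cv2.imwrite("pics/s9.png",s[...,::-1])
z=cv2.resize(s[240:370,280:400,::-1],(480,520),interpolation=cv2.INTER_CUBIC);cv2.imwrite("pics/v9.png",z)
E
```

```text
TCP box xy [-3.7  1.3] z 287.7 F [ 0.1  0.9 -1.2]
0.0 [60, 59, 62, 56, 63, 60, 60, 56, 59, 59]
0.15 [123, 122, 107, 121, 110, 117, 128, 130, 55, 55]
0.3 [129, 130, 128, 114, 129, 128, 104, 55, 125, 176]
-0.04 [62, 90, 87, 64, 58, 59, 66, 83, 63, 61, 60]
-0.02 [62, 61, 62, 58, 58, 59, 61, 63, 63, 60, 60]
0.0 [67, 68, 62, 59, 63, 69, 80, 81, 63, 77, 65]
0.02 [67, 68, 74, 59, 75, 69, 80, 105, 111, 77, 65]
0.04 [70, 71, 74, 78, 103, 75, 101, 114, 111, 111, 151]
0.06 [76, 101, 103, 78, 112, 132, 114, 114, 132, 111, 168]
0.08 [115, 115, 111, 130, 112, 132, 114, 133, 133, 131, 168]
0.1 [129, 132, 111, 136, 129, 138, 133, 135, 133, 137, 102]
0.12 [137, 132, 136, 136, 137, 137, 133, 136, 134, 137, 61]
cup 13.6 burblock 1.3 dish 1.7 spray 8.3 mug 2.0 jar 2.2
```

View pics/v9.png

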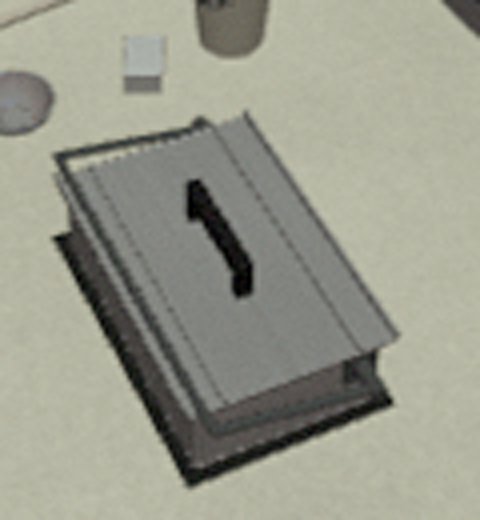

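The lid is flat on the box and the bail bar lies in the front channel (q ≈ 0). The other objects haven't moved, so I'll hand in.

```bash
python3 -c "
from station import *
print(finish_job())"
```

```text
the job is handed in; nothing more can be done
None
```

The job is handed in: the lid lies flat on the box, the bail is pressed down into the front channel (angle about 0 rad, checked in the side view), and the arm was clear of everything. `finish_job` returned no verdict.

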